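Unlock the plate clamp of a microplate shaker by its knurled thumbwheel

ROBOT

A 6-joint arm with a two-finger parallel gripper is mounted at the origin on a cart in front of the work surface, level with it; the furniture and walls round the work are solid. World frame = base frame: x ahead of the robot, y to its left, z up, the work surface at z = 0. Lengths are in mm, angles in rad, forces in N, time in s.
With the tool pointing down it reaches from about 325 to 875 mm from the base axis. Payload 4.4 kg.
Tool frame: the origin (TCP) lies on the centre line of the jaws, within the pads' length; the fingertips stand ahead of it and the grasp point (between the pads) lies 6 mm ahead of it (ctrl.tcp_to_tips is the z of the fingertips in the tool frame, in mm); z points along the fingers, y is the direction in which the jaws open and shut (so a half turn about z gives the same grasp; the last joint's range is limited). The gripper opens to 85 mm and grips with 20 to 120 N. Pads are 22 mm wide; open, the fingers measure 114 mm over their backs; the gripper's body (76 mm by 85 mm) begins 54 mm behind the grasp point. The pads swing forward as they close: fully open they stand 13 mm farther back than shut.
Start: joints at [1.181, 0.207, 1.542, -0, 1.393, -0.15], TCP at [136.018, 558.683, 256.282] pointing down, gripper open.
Joint ranges: [-2.73, 2.73], [-0.86, 2.22], [0.23, 2.46], [-1.11, 4.25], [0.08, 2.63], [-2.82, 2.82]. Speed limits (rad/s): [2.79, 2.79, 3.14, 3.14, 3.14, 3.14].

INTERFACE

Orientations are given as a 3x3 rotation matrix whose columns are the frame's x, y, z axes.
In Python, from plant import ctrl, sensors, optics gives the robot as it stands. Calls block until the motion is done:
- ctrl.move_ptp(position, orientation): joint-space move of the TCP to a pose.
- ctrl.move_l(position, rot=None, vel=150, threshold=None): straight line of the TCP; rot=None keeps the orientation; vel is the mean speed in mm/s. With threshold (N) it stops when the force on the tool has changed by that much, and returns True; else False.
- ctrl.set_joints(angles): joint-space move.
- ctrl.gripper_to(opening, force=None): finger opening in mm; force is the grip in N (None keeps the last); returns when the fingers have stopped.
- ctrl.hold(seconds).
- ctrl.solve_ik(position, orientation): joint angles nearest the present ones, or None.
- sensors.read_state(): the state.
- optics.grab_frame(name): name is "scene" or "top"; returns (picture, depth): 420x560x3 uint8, red, green, blue; 420x560 float32, mm along the optical axis (not along the pixel's ray), 0 where there is no reading.
- optics.camera_params(name): a dict with "mtx" (3x3 intrinsics, pixels), "R" (3x3) and "t" (3): a world point X has camera coordinates R X + t. Camera axes: x right, y down, z forward; pixel columns grow to the right and rows downward; lengths in mm; the calibration is good to about 2 mm. A picture is of the moment at which its call begins. camera_params takes no time and is no camera call.
A pose or a line that the arm cannot do raises ctrl.MotionError and nothing moves.
- ctrl.finish_job(): hands the job in, once; it reports no verdict.
The state is a dict: "t": time; "q": joint angles; "qvel": joint speeds; "tau": joint torques, N m; "eef_pos": TCP position; "eef_rot": TCP orientation; "force": force on the tool from outside, world axes, zero at the start; "wrist_torque": the same for the moment, N m; "grip_width": finger opening in mm.
Only numpy, scipy, OpenCV 4.12 (cv2) and the standard library are available. Lean on these libraries where they do the work, as an engineer would, in place of code of your own. Each camera call takes 0.05 s, during which the arm holds its last target. There are 200 camera calls.

TASK

Free the well plate that is clamped on the shaker. With a fingertip, roll the knurled thumbwheel at the front of the shaker's platform anticlockwise (seen from above) by two full turns, not more, so that it draws its locking pin up out of the clamp slide; then push the clamp jaw back by its upright tab, away from the plate and towards the thumbwheel, as far as it goes. Only touch and push: pinch and lift nothing, leave the plate lying in its nest, and do not disturb the things beside the shaker.

Things in the scene. Friction and masses are not known exactly. Their poses are not given: they have to be found in the camera images.
- shaker: low microplate shaker, fixed; white housing 220 x 190 mm, aluminium platform 72 mm above the worktop. Origin on the worktop; in this frame the housing spans x -0.115 to 0.105, y -0.095 to 0.095. x points from its front (control panel) to its back, z up. On the platform's middle line, front to back: thumbwheel in its guard, clamp jaw with tab, clamped plate.
- wheel_center (a point): centre of the thumbwheel, half-way up its rim (shaker frame -0.072, 0, 0.091; fixed there). Steel disc, vertical axis, 34 mm across its 26 straight knurling ribs, 14 mm thick. Axes as the shaker's. The foremost point of the rim is 17 mm in front (-x) of the axis. The platform lies 19 mm below this point and ends 36 mm in front of it.
- guard_front (a point): point on the front face of the aluminium guard (55 mm wide, top 34 mm above the platform) that covers the wheel's sides and back, with a strap over its middle; fixed, level with the wheel's centre and 8 mm in front of its axis. Only the rim in front of this point stands free. The pin's end sticks up 1 mm above the strap when locked.
- thumbwheel (a joint): turn of the wheel in rad: 0 screwed home, growing anticlockwise seen from above, end stop at 18.85. Starts within 0.25 of 0, stays where left. Needs about 1 N at the rim; a fingertip pressed on the ribs carries it along, 1 rad per 17 mm of stroke. A black groove on its top points to the front at 0. A turn lifts the pin 3 mm; it sits 5.2 mm deep.
- tab (a point): middle of the upright aluminium tab on the clamp jaw, 32 mm wide (shaker y), 6 mm thick (shaker x); it moves with the jaw. The tab's top is 11.5 mm above this point, the jaw's top 14.5 mm below, the plate's top 16.5 mm below; the plate's edge begins 11 mm behind (+x). Push on its back face, towards the shaker's front (-x).
- clamp_slide (a joint): travel of the clamp jaw in m: 0 clamping the plate, 0.025 fully back against its stop; it moves along the shaker's -x. It needs about 2 N, and is barred (about 1 mm play) while the pin is in its hole.
- plate_mid (a point): centre of the white 96-well plate in the nest between jaw and fences, 85 x 128 x 14 mm, half-way up; loose, to be left lying there.
- next_plate: another white well plate, 85 x 128 x 14 mm, on the worktop left of the shaker; origin at the centre of its underside; a bystander.
- beaker_50: small glass beaker, 50 mm wide, 60 mm high, right of the shaker; origin at the centre of its underside; a bystander.
- marker_blue: felt marker, 138 mm long, 13 mm thick, lying right of the shaker; origin at the centre of its underside; a bystander.
There are look-alikes about, which are no part of the job. Leave any yellow look-alike of the part that bears plate_mid alone.

How it is judged (in metres and radians):
On the way, in this order (a step that is already met when the one before it is completed fails the run):
1. the thumbwheel is backed off about two turns while the jaw still stands against the plate (value of joint thumbwheel above 11.3 rad and value of joint clamp_slide below 0.004 m), for 0.1 s.
2. the jaw is pushed back to its stop (value of joint clamp_slide above 0.022 m), for 0.1 s.
At the end, for the whole second after the job is handed in: the thumbwheel stands two turns from home (11.3 to 14.5 rad), the jaw is back within 3 mm of its stop, and the plate still lies in its nest within 10 mm of where it was (value of joint thumbwheel between 11.3 and 14.5 rad and value of joint clamp_slide above 0.022 m and z of plate_mid in the frame of shaker below 0.083 m and distance of plate_mid from where it was at the start of the episode below 0.01 m); the robot touches nothing.
It fails at once if the thumbwheel is turned well past two turns (value of joint thumbwheel above 14.8 rad).
It fails at once if the plate is lifted or shoved out of its nest (distance of plate_mid from where it was at the start of the episode above 0.012 m or z of plate_mid in the frame of shaker above 0.087 m).
It fails at once if a bystander is moved (distance of any of next_plate, beaker_50, marker_blue from where it was at the start of the episode above 0.015 m).
It also fails if it takes over 64 s, if anything falls off the work surface, if the arm or the gripper's body presses on something with over 40 N, if the wrist force passes 120 N, or if a joint passes its speed limit or range.

## Working session

There is one attempt and no reset: what is moved stays moved. The work goes in short steps, each a Python script; the robot and the scene stay as the last script left them, time stands still between calls to the robot, and variables do not carry over. Pictures are saved under pics/ and viewed, about 8 in all and at most 12, crops included, and the job is handed in when it is done.

```bash
ls; mkdir -p pics; python3 - <<'E'
from plant import ctrl,sensors,optics
import cv2,numpy as np
for n in("scene","top"):
    p,d=optics.grab_frame(n); cv2.imwrite(f"pics/{n}0.png",p[:,:,::-1]); np.save(f"pics/{n}0.npy",d)
    c=optics.camera_params(n); print(n,c["mtx"].round(1).tolist(),(-c["R"].T@c["t"]).round(0),c["R"].round(2).tolist())
s=sensors.read_state();print(s,ctrl.tcp_to_tips)
E
```

```text
pics
scene [[393.5, 0.0, 282.2], [0.0, 393.5, 212.8], [0.0, 0.0, 1.0]] [ 265. -527.  768.] [[0.88, -0.47, -0.01], [-0.33, -0.61, -0.72], [0.34, 0.64, -0.69]]
top [[472.9, 0.0, 276.9], [0.0, 472.9, 206.7], [0.0, 0.0, 1.0]] [ 408.   72. 1111.] [[-0.01, -1.0, -0.01], [-0.99, 0.01, -0.17], [0.17, 0.01, -0.99]]
{'t': 0.1, 'q': array([ 1.18147522e+00,  2.07356786e-01,  1.54282137e+00, -4.48954538e-05,
        1.39351194e+00, -1.50484838e-01]), 'qvel': array([-0.00078705, -0.00305594, -0.00160649, -0.00153317, -0.00045604,
        0.00098226]), 'tau': array([-8.87334954e-04, -3.84092724e+01, -2.92549431e+01, -1.95052467e-04,
        4.74775705e-03, -9.39633438e-07]), 'eef_pos': array([135.79831178, 558.07518706, 255.2244596 ]), 'eef_rot': array([[-9.71615720e-01,  2.36563570e-01, -7.55221065e-04],
       [ 2.36564620e-01,  9.71613786e-01, -1.95725716e-03],
       [ 2.70767457e-04, -2.08036041e-03, -9.99997799e-01]]), 'force': array([-0.17990169, -0.41109308,  0.16574711]), 'wrist_torque': array([ 0.04988433, -0.02215239, -0.00367425]), 'grip_width': 85.54853580325681} 25.0
```

View pics/top0.png

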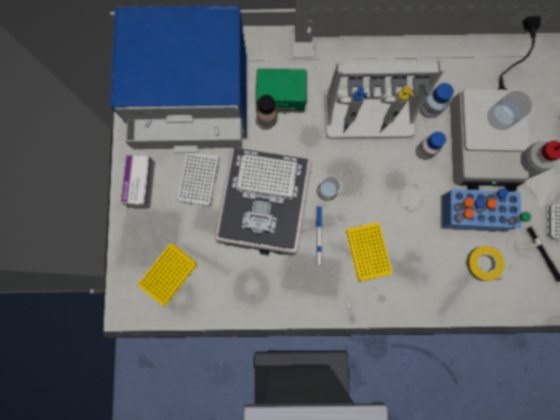

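View pics/scene0.png

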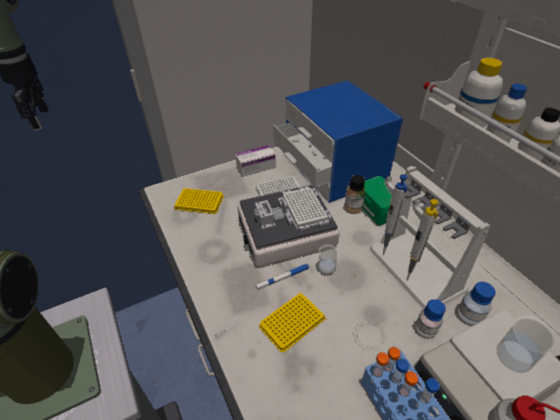

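```bash
cat > h.py <<'E'
from plant import ctrl,sensors,optics
import cv2,numpy as np
def pix2w(n,u,v,z):
    c=optics.camera_params(n);o=-c["R"].T@c["t"];r=c["R"].T@np.linalg.inv(c["mtx"])@np.array([u,v,1.]);return o+r*(z-o[2])/r[2]
def w2pix(n,X):
    c=optics.camera_params(n);p=c["mtx"]@(c["R"]@np.asarray(X,float)+c["t"]);return p[:2]/p[2]
E
python3 - <<'E'
from h import *
a=cv2.imread("pics/top0.png")[140:260,205:325];b=cv2.imread("pics/scene0.png")[175:275,230:350]
a=cv2.resize(a,None,fx=5,fy=5,interpolation=cv2.INTER_CUBIC)
cv2.imwrite("pics/c1.png",a);cv2.imwrite("pics/c2.png",cv2.resize(b,None,fx=5,fy=5,interpolation=cv2.INTER_CUBIC))
# depth cloud
d=np.load("pics/top0.npy");c=optics.camera_params("top")
v,u=np.mgrid[140:260,205:325];z=d[140:260,205:325]
P=np.stack([(u-c["mtx"][0,2])/c["mtx"][0,0]*z,(v-c["mtx"][1,2])/c["mtx"][1,1]*z,z],-1)
W=(P-c["t"])@c["R"];np.save("pics/W.npy",W)
h=W[...,2];print(np.histogram(h,bins=np.arange(-10,130,5)))
m=((h>60)&(h<100)).astype(np.uint8)
n,l,s,_=cv2.connectedComponentsWithStats(m);k=1+s[1:,4].argmax();
pts=W[l==k][:,:2].astype(np.float32);print(cv2.minAreaRect(pts),s[k])
E
```

```text
(array([  62, 2698, 2364,  219,  468,  128,   17,   17,   14,   39,   49,
         94,  301,  543,   46,  667, 2996,  746,  949, 1183,   84,  102,
        143,  232,   66,   30,   21]), array([-10,  -5,   0,   5,  10,  15,  20,  25,  30,  35,  40,  45,  50,
        55,  60,  65,  70,  75,  80,  85,  90,  95, 100, 105, 110, 115,
       120, 125]))
((615.106201171875, 136.95814514160156), (236.89785766601562, 213.58389282226562), 80.68841552734375) [   0    3  103  106 6663]
```

View pics/c1.png

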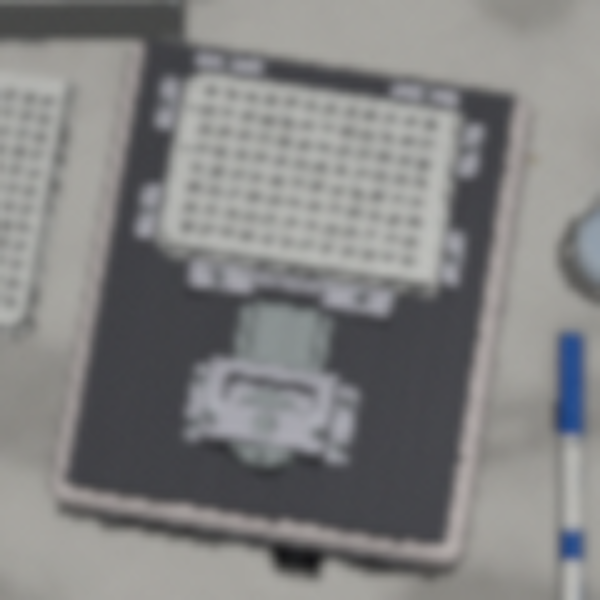

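View pics/c2.png

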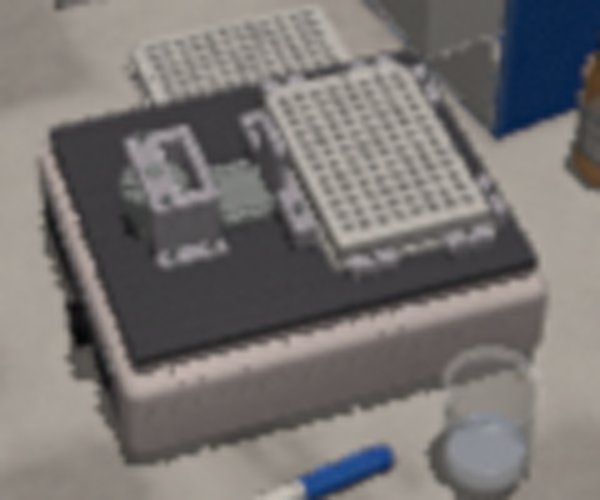

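```bash
python3 - <<'E'
from h import *
from scipy.optimize import least_squares
f=lambda x,y:(205+(x+.5)/5-.5,140+(y+.5)/5-.5)
# housing fit using depth region rectangle vs pixels
dark=[(68,482),(447,543),(518,97),(147,43)]  # platform dark corners FL FR BR BL
D=np.array([pix2w("top",*f(*p),72)[:2] for p in dark]);print(D.round(1))
print([np.linalg.norm(D[i]-D[(i+1)%4]).round(1) for i in range(4)])
e=(D[2]-D[1]+D[3]-D[0]);print("yaw",np.arctan2(e[1],e[0]))
e2=(D[0]-D[1]+D[3]-D[2]);print("yaw",np.arctan2(-e2[0],e2[1]))
pl=[(168,252),(437,285),(460,110),(190,72)]
P=np.array([pix2w("top",*f(*p),86)[:2] for p in pl]);print(P.round(1),[np.linalg.norm(P[i]-P[(i+1)%4]).round(1) for i in range(4)])
w=pix2w("top",*f(262,466),93);print("wheel front",w)
W=np.load("pics/W.npy")
yaw=np.arctan2(e[1],e[0]);c=D.mean(0)
R=np.array([[np.cos(yaw),-np.sin(yaw)],[np.sin(yaw),np.cos(yaw)]])
L=(W[...,:2]-c)@R
for nm,P_ in(("plate",P.mean(0)),("wf",w[:2])):print(nm,(P_-c)@R)
h=W[...,2]
# height map along middle line
ok=abs(L[...,1])<9
for x in range(-110,70,4):
    s=h[ok&(abs(L[...,0]-x)<2.5)]; print(x,np.percentile(s,[10,50,90]).round(0) if len(s) else '',end='; ')
for n in("top","scene"):
  pass
E
```

```text
[[521.8 207.8]
 [492.6  41.1]
 [694.2   5.1]
 [722.2 173.4]]
[np.float64(169.3), np.float64(204.8), np.float64(170.6), np.float64(203.3)]
yaw -0.1735628057297032
yaw -0.16891715841821167
[[621.9 162.5]
 [605.3  43.8]
 [684.7  32. ]
 [704.1 152.7]] [np.float64(119.9), np.float64(80.3), np.float64(122.2), np.float64(82.8)]
wheel front [525.299477   121.11907258  93.        ]
plate [47.19812165 -0.97309264]
wf [-83.62416906  -0.18243182]
-110 [10. 48. 54.]; -106 [53. 55. 58.]; -102 [56. 69. 72.]; -98 [70. 71. 74.]; -94 [70. 71. 73.]; -90 [69. 72. 74.]; -86 [70. 72. 74.]; -82 [70. 91. 98.]; -78 [ 94.  97. 100.]; -74 [ 97. 104. 108.]; -70 [103. 106. 108.]; -66 [103. 107. 108.]; -62 [104. 105. 109.]; -58 [ 97. 100. 106.]; -54 [ 95.  98. 100.]; -50 [81. 84. 98.]; -46 [ 82.  98. 106.]; -42 [103. 104. 107.]; -38 [78. 80. 81.]; -34 [77. 79. 81.]; -30 [77. 79. 81.]; -26 [77. 79. 82.]; -22 [77. 79. 81.]; -18 [76. 79. 81.]; -14 [77. 78. 81.]; -10 [ 79.  89. 111.]; -6 [ 91. 111. 115.]; -2 [110. 113. 115.]; 2 [84. 87. 89.]; 6 [73. 75. 83.]; 10 [74. 83. 86.]; 14 [83. 85. 87.]; 18 [74. 84. 88.]; 22 [82. 86. 88.]; 26 [75. 86. 88.]; 30 [75. 86. 88.]; 34 [75. 86. 88.]; 38 [74. 84. 87.]; 42 [80. 84. 87.]; 46 [75. 84. 87.]; 50 [83. 86. 88.]; 54 [75. 85. 89.]; 58 [82. 86. 89.]; 62 [77. 85. 89.]; 66 [79. 85. 87.];
```

```bash
cat >> h.py <<'E'
yaw=-.171;c_,s_=np.cos(yaw),np.sin(yaw);ex=np.array([c_,s_,0]);ey=np.array([-s_,c_,0])
D=np.array([[521.8,207.8],[492.6,41.1],[694.2,5.1],[722.2,173.4]]).mean(0)
O=np.array([*D,0])+6*ex
RA=np.column_stack([-ex,ey,[0,0,-1.]])   # tool x to front, y along shaker y
def S(x,y,z):  # tip position in shaker frame -> TCP world
    return O+x*ex+y*ey+np.array([0,0,z+25.])
def F():
    s=sensors.read_state();f=s["force"];p=s["eef_pos"]-O
    return np.array([f@ex,f@ey,f[2]]).round(1),np.array([p@ex,p@ey,p[2]-25]).round(1),round(s["t"],2)
E
python3 - <<'E'
from h import *
print(O)
ctrl.gripper_to(0,20);print(ctrl.tcp_to_tips,sensors.read_state()["grip_width"])
for R in(RA,RA@np.diag([-1,-1,1])): print(ctrl.solve_ik(S(-115,0,150),R))
ctrl.move_ptp(S(-115,0,150),RA);print(F())
p,d=optics.grab_frame("scene");cv2.imwrite("pics/s1.png",cv2.resize(p[100:280,180:370,::-1],None,fx=3.2,fy=3.2,interpolation=cv2.INTER_CUBIC))
E
```

```text
[613.61249055 105.82899291   0.        ]
25.0 -0.10465022898145879
[ 7.76735333e-02  1.65485920e-01  1.76858209e+00 -4.44089210e-16
  1.20752464e+00 -1.32212279e+00]
[ 7.76735333e-02  1.65485920e-01  1.76858209e+00 -4.44089210e-16
  1.20752464e+00  1.81946986e+00]
(array([ 0.3,  0.4, -0.1]), array([-115.2,    0.8,  150.2]), 2.92)
```

View pics/s1.png

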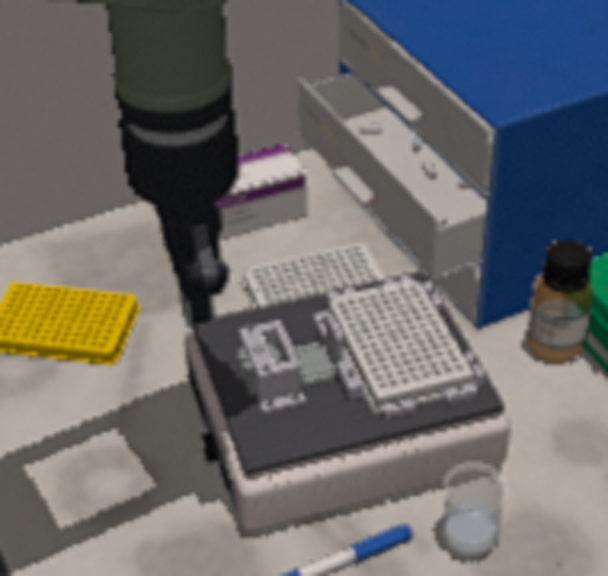

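```bash
python3 - <<'E'
from h import *
ctrl.move_l(S(-116,0,83));print(F())
for y in (0,11,):
    ctrl.move_l(S(-112,y,83),vel=80);print(ctrl.move_l(S(-90,y,83),vel=15,threshold=3),F())
    ctrl.hold(.1);print(F())
# first stroke: 1 mm deeper
x=F()[1][0]
for y in(11,5,0,-5,-11):
    ctrl.move_l(S(x+.6,y,83),vel=40);print(F())
ctrl.move_l(S(-112,-11,83),vel=80);print(F())
E
```

```text
(array([ 0.4, -0.6,  0.2]), array([-115.7,    0.3,   83.3]), 3.58)
True (array([ 0.6,  0. , -0.8]), array([-99.9,  -0.2,  82.2]), 4.72)
(array([-0.1, -0.3, -0.3]), array([-100.4,   -0.3,   81.9]), 4.83)
True (array([ 0.7, -0.5,  0.1]), array([-99.5,  10.8,  82.3]), 6.09)
(array([ 0.4, -0.1,  0.5]), array([-100. ,   10.7,   81.9]), 6.19)
(array([ 0.2, -0.4, -0.7]), array([-99.4,  11. ,  83. ]), 6.44)
(array([-0.8, -0.1, -0.7]), array([-99.5,   4.6,  82.9]), 6.74)
(array([-1.1, -1.3, -0.3]), array([-99.5,  -0.4,  82.9]), 7.02)
(array([-0.1, -0.7,  0.3]), array([-99.2,  -5.2,  83.1]), 7.29)
(array([0.2, 0.2, 0.1]), array([-99.3, -11.2,  83. ]), 7.59)
(array([-0.1, -0.1,  0.3]), array([-112.5,  -10.9,   82.9]), 7.9)
```

```bash
python3 - <<'E'
from h import *
def fa(n=4):
    a=[]
    for _ in range(n): ctrl.hold(.02);a.append(F()[0])
    return np.mean(a,0).round(1)
ctrl.move_l(S(-102,11,83),vel=150);print(fa())
for x in(-99,-98,-97):
    ctrl.move_l(S(x,11,83),vel=40);print(x,fa(),F()[1])
for y in(5,0,-5,-11):
    ctrl.move_l(S(-97,y,83),vel=40);print(y,F(),fa())
ctrl.move_l(S(-102,-11,83),vel=80);print(F())
E
```

```text
[-0.2 -0.2  0.1]
-99 [-0.3 -0.3 -0.4] [-99.2  10.6  82.8]
-98 [-4.1 -0.4  1.5] [-98.9  10.8  82.7]
-97 [-7.  -0.5  2.8] [-98.7  11.1  82.7]
5 (array([-7.8, -0.6,  4.4]), array([-99.1,   5. ,  82.6]), 9.53) [-7.8 -0.6  3.8]
0 (array([-6.8, -0.7,  4. ]), array([-99.1,  -0.1,  82.4]), 9.87) [-6.8 -0.5  3.6]
-5 (array([-5.5, -0.9,  2.4]), array([-98.7,  -5.3,  82.5]), 10.21) [-6.2 -1.7  2.4]
-11 (array([-3.2, -1.8, -0.9]), array([-97. , -11.4,  82.8]), 10.57) [-1.7 -1.5 -0.5]
(array([-0.2, -0.4,  0.8]), array([-101.4,  -10.7,   83.5]), 10.89)
```

```bash
python3 - <<'E'
from h import *
ctrl.move_l(S(-130,110,120),vel=300);print(F())
for n in("top","scene"):
    a=[optics.grab_frame(n)[0].astype(float) for _ in range(4)]
    cv2.imwrite(f"pics/{n}_2.png",np.mean(a,0)[:,:,::-1])
out=[]
for n in("top","scene"):
    u,v=w2pix(n,O-80*ex+[0,0,98]).astype(int)
    for k in("0","_2"):
        im=cv2.imread(f"pics/{n}{k}.png")[v-12:v+13,u-16:u+17];out.append(cv2.resize(im,None,fx=12,fy=12,interpolation=cv2.INTER_NEAREST))
cv2.imwrite("pics/w2.png",np.vstack([np.hstack(out[:2]),np.hstack(out[2:])]))
E
```

```text
(array([ 0.5, -0. , -0.4]), array([-129.9,  110.7,  120.3]), 11.47)[ WARN:0@4.806] global loadsave.cpp:1063 imwrite_ Unsupported depth image for selected encoder is fallbacked to CV_8U.
```

View pics/w2.png

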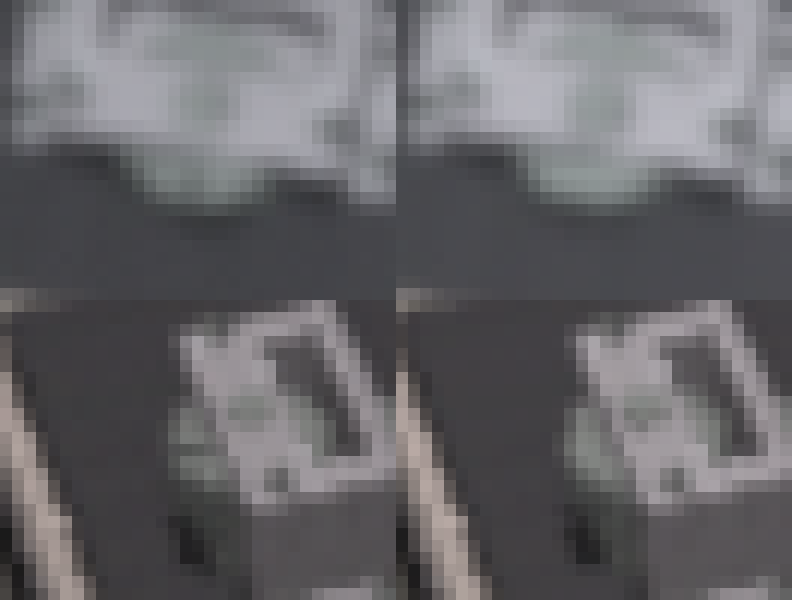

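```bash
cat >> h.py <<'E'
def stroke(a=10.5,b=-9.5):
    ctrl.move_l(S(-102,a,83),vel=150)
    ctrl.move_l(S(-97,a,83),vel=50);f0=F()
    ctrl.move_l(S(-97,b,83),vel=60);f1=F()
    ctrl.move_l(S(-102,b,83),vel=100);print(f0[0],f1)
def look(k):
    ctrl.move_l(S(-130,110,120),vel=350)
    out=[]
    for n,m in(("top",4),("scene",4)):
        a=np.mean([optics.grab_frame(n)[0].astype(float) for _ in range(m)],0)[:,:,::-1].astype(np.uint8)
        cv2.imwrite(f"pics/{n}_{k}.png",a)
        u,v=w2pix(n,O-80*ex+[0,0,98]).astype(int)
        out.append(cv2.resize(a[v-12:v+13,u-16:u+17],None,fx=12,fy=12,interpolation=cv2.INTER_NEAREST))
    cv2.imwrite(f"pics/w_{k}.png",np.hstack(out));print(F())
E
python3 - <<'E'
from h import *
ctrl.move_l(S(-110,15,90),vel=350)
for _ in range(4): stroke()
look("3")
E
```

```text
[-5.2  0.9  2.2] (array([-4.2, -2.9,  0.9]), array([-97.8,  -9.6,  82.8]), 13.3)
[-4.5  1.6  2.2] (array([-2.6, -2.3, -0.7]), array([-97.6, -10.5,  82.4]), 14.57)
[-6.6  0.4  3.2] (array([-3.1, -1.9, -0.6]), array([-97.5, -10.4,  82.5]), 15.83)
[-5.4  0.4  3.1] (array([-2.4, -2. , -1. ]), array([-97.5, -10.4,  82.5]), 17.1)
(array([-0.2,  0.7, -0.3]), array([-129.8,  109.1,  119.7]), 18.27)
```

View pics/w_3.png

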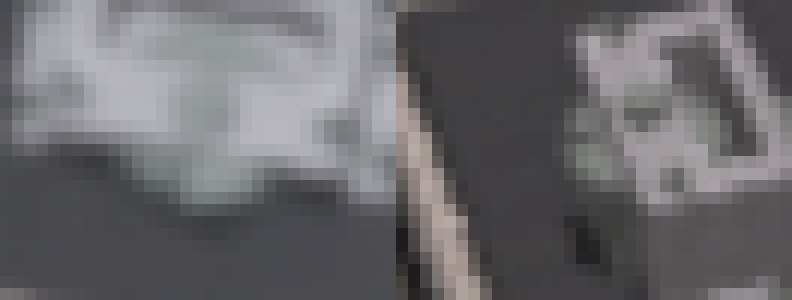

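```bash
python3 - <<'E'
from h import *
ctrl.move_l(S(-110,15,90),vel=350)
for _ in range(6): stroke()
look("4")
E
```

```text
[-4.8  1.   2.2] (array([-2.5, -2.2, -0.8]), array([-97.4,  -9.8,  82.8]), 19.69)
[-5.1  0.4  3.6] (array([-2.7, -1.6, -0.5]), array([-97.5, -10.4,  82.5]), 20.96)
[-5.1  0.6  2.8] (array([-2.6, -2.6,  0.3]), array([-97.5, -10.4,  82.5]), 22.23)
[-5.4  2.   3.3] (array([-2.7, -1.5, -0.6]), array([-97.5, -10.4,  82.5]), 23.49)
[-5.1  1.5  2.6] (array([-2.6, -2.5, -0.2]), array([-97.5, -10.3,  82.5]), 24.76)
[-5.8  0.2  2.1] (array([-3.4, -1.3, -1.3]), array([-97.5, -10.3,  82.5]), 26.02)
(array([-0.1, -0.1, -0.7]), array([-129.8,  109.1,  119.7]), 27.19)
```

View pics/w_4.png

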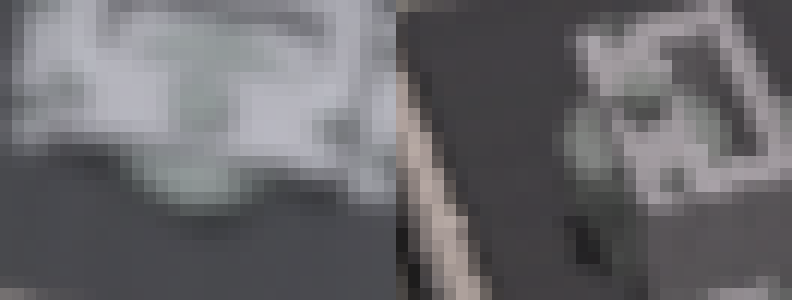

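```bash
python3 - <<'E'
from h import *
ph=np.radians(np.arange(-70,71,10))
print("phi(+ = anticlockwise past front)",np.arange(-70,71,10))
for n in("top","scene"):
  I={}
  for k in("0","_2","_3","_4"):
    im=cv2.imread(f"pics/{n}{k}.png",0).astype(np.float32);v=0
    for r in(11,13,15):
      uv=np.array([w2pix(n,O+(-72-r*np.cos(p))*ex+(-r*np.sin(p))*ey+[0,0,98]) for p in ph],np.float32)
      v=v+cv2.remap(im,uv[:,:1],uv[:,1:],cv2.INTER_LINEAR).ravel()/3
    I[k]=v/np.median(im)*100
  mx=np.max(list(I.values()),0)
  for k in I: print(n,k,(I[k]-mx).round(0).astype(int))
E
```

```text
phi(+ = anticlockwise past front) [-70 -60 -50 -40 -30 -20 -10   0  10  20  30  40  50  60  70]
top 0 [ -7  -6  -8  -9  -9 -12 -21 -20 -11  -7  -8  -5  -4  -6  -7]
top _2 [ 0  0  0  0  0  0 -2 -1 -2 -3 -5 -3  0  0  0]
top _3 [  0   0  -2  -6 -15 -21 -13  -1   0   0   0   0   0  -1   0]
top _4 [ -1  -1  -3  -3  -3  -1   0   0  -4 -13 -25 -21  -8  -2   0]
scene 0 [-12 -14 -15 -15 -18 -30 -49 -36 -23 -20 -19 -15 -17 -14 -16]
scene _2 [ 0  0  0 -2 -3 -4  0  0 -1 -3 -4 -1  0  0 -2]
scene _3 [  0   0  -2  -7 -29 -32 -15  -6   0   0   0   0  -4  -2  -1]
scene _4 [-12  -2  -1   0   0   0   0   0  -1  -7 -18 -29 -28  -6   0]
```

```bash
python3 - <<'E'
from h import *
ctrl.move_l(S(-110,30,150),vel=300)
ctrl.move_l(S(14,0,150),vel=250)
ctrl.move_l(S(14,0,97),vel=80,threshold=5);print(F())
r=ctrl.move_l(S(-10,0,97),vel=40,threshold=6);print(r,F())
for x in(-12,-16,-20,-22,-24,-26):
    if F()[1][0]<x: continue
    r=ctrl.move_l(S(x,0,97),vel=40,threshold=10);ctrl.hold(.05);print(x,r,F())
    if r or F()[0][0]>12: break
E
```

```text
(array([-0.6, -0.5,  0.2]), array([14.4,  0. , 97.2]), 29.11)
False (array([-0.2,  0.6,  1. ]), array([-10.5,   0. ,  96.9]), 29.86)
-12 False (array([1.6, 0.7, 0.4]), array([-12.2,   0. ,  96.8]), 30.16)
-16 False (array([ 0.3, -0.2,  0.4]), array([-16.4,  -0. ,  96.9]), 30.46)
-20 False (array([-0.2,  0.1, -0. ]), array([-20.5,  -0. ,  96.9]), 30.76)
-22 False (array([ 4.3, -0. , -3.1]), array([-21.3,  -0. ,  97.1]), 31.06)
-24 False (array([ 8.4,  0.1, -7. ]), array([-21.5,  -0. ,  97.2]), 31.36)
-26 False (array([ 14.4,  -0.4, -10.2]), array([-21.6,  -0.1,  97.3]), 31.66)
```

```bash
python3 - <<'E'
from h import *
ctrl.move_l(S(-10,0,97),vel=80);ctrl.move_l(S(-10,0,160),vel=200);ctrl.move_l(S(-130,110,160),vel=300)
look("5")
a,d=optics.grab_frame("top");c=optics.camera_params("top")
v,u=np.mgrid[0:420,0:560]
P=np.stack([(u-c["mtx"][0,2])/c["mtx"][0,0]*d,(v-c["mtx"][1,2])/c["mtx"][1,1]*d,d],-1);W=(P-c["t"])@c["R"]
W0=np.load("pics/W.npy");W1=W[140:260,205:325]
for w in(W0,W1):
    x=(w-O)@ex;y=(w-O)@ey;h=w[...,2]
    m=(abs(y)<14)&(h>108)&(h<125)&(x>-60)&(x<20);print("tab x",np.median(x[m]),m.sum())
    m=(abs(x+72)<45)&(abs(y)<5)&(x>-82)&(x<-62);print("strap/pin h",np.percentile(h[m],[50,90,98]))
    m=(h>80)&(h<95)&(x>8)&(x<100)&(abs(y)<75);print("plate",np.median(x[m]),np.median(y[m]),np.median(h[m]))
I=cv2.imread("pics/top_5.png");J=cv2.imread("pics/top0.png")
cv2.imwrite("pics/end.png",np.hstack([cv2.resize(q[130:270,150:350],None,fx=2,fy=2) for q in(J,I)]))
E
```

```text
(array([ 0.5, -0.8,  0.4]), array([-129.3,  110.2,  121.1]), 33.83)
tab x -12.332719423538226 41
strap/pin h [105.38104642 108.49699011 109.115243  ]
plate 48.475605295883575 2.769850391534323 85.49590712468927
tab x -36.95585282608542 39
strap/pin h [106.95889023 113.27184889 114.94377062]
plate 48.36522082887847 3.053789264017887 85.41313208665258
```

View pics/end.png

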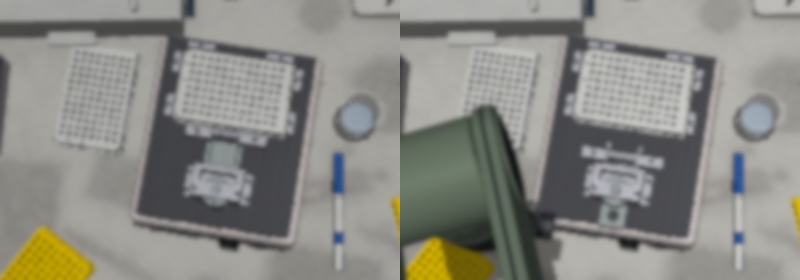

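Tab moved 24.6 mm (stop reached), the pin is up by about 6 mm, and the plate is unmoved. The bystanders also appear untouched and the arm is clear, so I'm handing in.

```bash
python3 -c "
from h import *
ctrl.finish_job();print(F())"
```

```text
the job is handed in; nothing more can be done
the job is handed in; nothing more can be done
```

I rolled the thumbwheel back about two turns, pushed the clamp jaw back to its stop, and handed the job in. It took about 34 s of the 64 s allowed; no verdict is reported.

**Thumbwheel:** I turned it with 12 strokes of the closed fingertips, pressing with about 5–7 N. The first stroke pressed too lightly to count for much. The last groove reading, taken just before the jaw push, put the wheel at about 13.2 rad; the allowed range is 11.3 to 14.5. I did not re-measure the groove after the push. The depth image afterwards showed the pin end about 6 mm higher, as two turns should give.

**Clamp jaw:** I pushed it by the back of its tab until the force rose to 14 N at the stop. The depth image shows the tab moved 24.6 mm out of 25.

**Plate and bystanders:** The plate's measured position changed by less than 0.5 mm. The beaker and marker look unmoved in the last picture. The arm hid part of the next plate in that picture, but what could be seen was unchanged, and I made no contact near it. The gripper was clear of everything at hand-in.

**Unclear check:** The sideways force readings during the strokes were too noisy, and had the wrong sign, to show whether the fingertip was slipping. I relied on the groove and the pin height instead.

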